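# Set a stone cast in the press plate and aim the bench lamp at it

## Task

Take the cream stone cast out of the aluminium rack, put it down upright on the rubber mat and let go, then take it again by its other two sides (the rack walls and the press jaws each leave no room for fingers beside one pair) and stand it teeth up, flat and centred between the two jaws of the bronze press plate, never dropping it. Then swing the lamp's friction-held arm round and tilt its head (the black ball on top is the grip) so that the lamp points straight at the middle of the cast, and let go. Leave the other things on the bench where they are.

Things in the scene. Friction and masses are not known exactly. Their poses are not given: they have to be found in the camera images.
- cast: Loose dental stone cast, cream, about 0.2 kg (0.15 to 0.27): a block 54 mm along its x (front to heel), 68 mm along its y (width) and 28 mm high with flat upright sides, and an arch of teeth on top, 46 mm high in all, front teeth towards +x. Origin: centre of its underside, z up. Starts teeth up on the rack's floor.
- cast_middle (a point): Middle of the cast, 23 mm above the centre of its underside.
- rack: Fixed aluminium rack: floor 96 mm (its x) by 100 mm (its y), 6 mm thick; two upright walls 8 mm thick at x = -43 and +43 mm, 62 mm long in y, tops 62 mm above the bench, 78 mm clear between them; open at both y ends. Origin: centre of its underside on the bench. The cast stands in it with its 68 mm width across the two walls (5 mm free each side), so that only its front and heel (54 mm apart, along the rack's y) can be gripped.
- mat: Fixed flat black rubber mat 150 x 150 mm, 3 mm thick, always kept clear: the place to put the cast down. Origin: centre of its underside. Rack and mat stand one to the left and one to the right of the press plate, either way round.
- press: Fixed bronze press plate, 110 mm (its x) by 130 mm (its y), 10 mm thick, with two upright jaws (fixed blocks) 74 mm long in x, 12 mm thick, at y = -38 and +38 mm, tops 64 mm above the bench, 64 mm clear between them: the cast goes in only with its 54 mm length (cast x) along the press's y, either way round, 5 mm free each side. Origin: centre of its underside on the bench.
- press_seat (a point): Centre of the press plate's top face between the jaws, 10 mm above the bench; axes as the press.
- lamp_pivot (a point): Point on the upright axis of the fixed lamp post (22 mm thick, beyond the press plate), at the height of the swing arm, 250 mm above the bench.
- lamp_arm (a joint): Swing of the level lamp arm about the post, rad. At 0 the arm points from the post in the direction opposite to the world's x (towards the robot); it grows as the head swings to the robot's left (+y), so the arm points along (-cos q, sin q). Range -1.5 to 1.5. Stays where released (friction 0.25 N m).
- lamp_head (a joint): Tilt of the lamp head about a level axis across the arm, 220 mm from the post axis and 250 mm above the bench, rad. At 0 the lamp shines straight down; it grows as the lens swings outwards, away from the post, and the ball above swings inwards to the post. Range -0.8 to 0.8. Stays where released (friction 0.12 N m).
- lamp_lens (a point): Centre of the lens at the mouth of the steel lamp head (100 mm across), 58 mm below the tilt axis; its z runs back from the lens through the tilt axis to the ball, so the lamp shines along -z.
- lamp_ball (a point): Centre of the black ball grip, 28 mm across, on a 10 mm stem above the lamp head, 75 mm above the tilt axis on the lamp's own axis. The arm's fork (72 mm wide, 8 mm half height) lies at the tilt axis below it. Pinched, the ball turns stiffly and slips a few mm in the fingers as the head tilts, so check the angle reached.
- bowl: Bystander: loose red silicone bowl, 124 mm across, 60 mm high. Origin: centre of its underside.
- bases: Bystander: loose stack of grey plastic model bases, about 77 x 87 x 52 mm. Origin: centre of its underside.
- jar: Bystander: loose white jar, 64 mm across, 85 mm high. Origin: centre of its underside.
- spatula: Bystander: loose spatula, 190 mm long, lying on the bench.
- brush: Bystander: loose brush, 170 mm long, lying on the bench.
- ring_blank: Bystander: loose steel casting cylinder, 80 mm across, 30 mm high.
Not all that is in view belongs to the job. Leave any purple look-alike of the cast alone. There is more than one size of the mat; the one meant has the size given above.

How it is judged:
By the outcome, as a careful person would: the job done as asked, in the order asked, and still so for the second after the job is handed in, with the robot touching nothing.
It also fails if it takes over 69 s, if anything falls off the work surface, if the arm or the gripper's body presses on something with over 40 N, if the wrist force passes 120 N, or if a joint passes its speed limit or range.

## Robot

A 6-joint arm with a two-finger parallel gripper is mounted at the origin on the work surface. World frame = base frame: x ahead of the robot, y to its left, z up, the work surface at z = 0. Lengths are in m, angles in rad, forces in N, time in s.
With the tool pointing down it reaches from about 0.275 to 0.875 m from the base axis. Payload 12.5 kg.
Tool frame: the origin (TCP) lies on the centre line of the jaws, within the pads' length; the fingertips stand r.finger_overhang ahead of it and the grasp point (between the pads) lies 3 mm ahead of it (r.finger_overhang is the distance from the TCP to the fingertips, in m); z points along the fingers, y is the line along which they close (so a half turn about z gives the same grasp; the last joint's range is limited). The gripper opens to 85 mm and grips with 20 to 120 N. Pads are 22 mm wide; open, the fingers measure 114 mm over their backs; the gripper's body (76 mm by 85 mm) begins 54 mm behind the grasp point. The pads swing forward as they close: fully open they stand 13 mm farther back than shut.
Start: joints at [-1.302, 0.351, 1.652, -0, 1.139, -0.085], TCP at [0.191, -0.516, 0.253] pointing down, gripper open.
Joint ranges: [-2.75, 2.75], [-0.79, 2.1], [0.01, 2.65], [-1.57, 4.71], [0.07, 3.14], [-2.87, 2.87]. Speed limits (rad/s): [2.22, 2.22, 2.79, 3.14, 3.14, 3.14].

## Interface

Orientations are given as a unit quaternion [x, y, z, w].
In Python, from cell import r, optics gives the robot as it stands. The module is installed in compiled form; this text tells all that it offers. Calls block until the motion is done:
- r.move_to(position, orientation): joint-space move of the TCP to a pose.
- r.move_linear(position, rot=None, vel=0.15): straight line of the TCP; rot=None keeps the orientation; vel is the mean speed in m/s.
- r.set_joints(angles): joint-space move.
- r.set_gripper(opening, squeeze=None): opening from 0.0 (shut) to 1.0 (fully open); squeeze is the grip in N (None keeps the last); returns when the fingers have stopped.
- r.sleep(seconds).
- r.inverse_kinematics(position, orientation): joint angles nearest the present ones, or None.
- optics.get_image(name): name is "scene" or "top"; returns a dict with "pixels" (480x640x3 uint8, red, green, blue), "depth" (480x640 float32, m along the optical axis (not along the pixel's ray), 0 where there is no reading), "fx", "fy", "cx", "cy" (pixels), "camera_from_world" (4x4, takes a point from world to camera coordinates). Camera axes: x right, y down, z forward; pixel columns grow to the right and rows downward; lengths in m; the calibration is good to about 2 mm. A picture is of the moment at which its call begins.
A pose or a line that the arm cannot do raises r.PlanningError and nothing moves.
- r.hand_in(): hands the job in; it is judged then, once.
Readings, each from a call of its own:
- r.current_t(): time.
- r.current_q(): joint angles.
- r.current_qvel(): joint speeds.
- r.current_effort(): joint torques, N m.
- r.current_tool_pos(): TCP position.
- r.current_ee_rot(): TCP orientation.
- r.current_contact_force(): force on the tool from outside, world axes, zero at the start.
- r.current_torque(): the same for the moment, N m.
- r.current_opening(): opening from 0.0 (shut) to 1.0 (fully open).
- r.current_finger_force(): force on a finger pad.
Only numpy, scipy, OpenCV 4.12 (cv2) and the standard library are available. Lean on these libraries where they do the work, as an engineer would, in place of code of your own. Each camera call takes 0.05 s, during which the arm holds its last target. There are 200 camera calls.

## Working session

There is one attempt and no reset: what is moved stays moved. The work goes in short steps, each a Python script; the robot and the scene stay as the last script left them, time stands still between calls to the robot, and variables do not carry over. Pictures are saved under pics/ and viewed, at most 10 in all, crops included, and the job is handed in when it is done.

```bash
mkdir -p pics; ls; python3 - <<'E'
from cell import r,optics
import cv2,numpy as np
for n in("scene","top"):
    d=optics.get_image(n); cv2.imwrite(f"pics/{n}0.png",d["pixels"][:,:,::-1]); np.savez(f"{n}0.npz",**{k:d[k] for k in d})
    print(n,d["fx"],d["fy"],d["cx"],d["cy"],np.round(d["camera_from_world"],4).tolist(),(d["depth"]>0).mean())
print(r.current_t(),r.finger_overhang,r.current_tool_pos(),r.current_ee_rot())
E
```

```text
pics
scene 622.9960439794608 622.9960439794608 317.6664127549119 248.51028497155883 [[-0.4163, 0.9092, 0.0056, 0.2458], [0.777, 0.359, -0.5171, -0.3021], [-0.4721, -0.2109, -0.8559, 1.9353], [0.0, 0.0, 0.0, 1.0]] 0.996005859375
top 593.6297693980572 593.6297693980572 320.55090135351605 239.66342686269215 [[-0.0144, -0.9999, 0.0028, -0.0111], [-0.9982, 0.0142, -0.0577, 0.5447], [0.0577, -0.0036, -0.9983, 1.9507], [0.0, 0.0, 0.0, 1.0]] 0.9958203125
0.1 0.022 [ 0.19048662 -0.51567318  0.25280795] [ 9.84395006e-01  1.75972142e-01 -5.22352270e-05 -5.24257494e-04]
```

View pics/scene0.png

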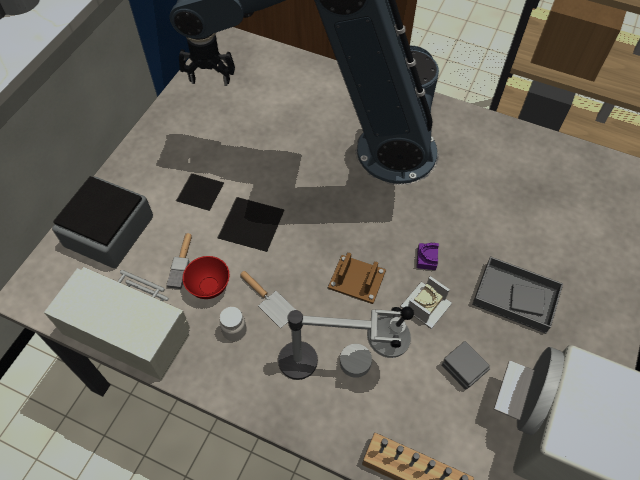

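View pics/top0.png

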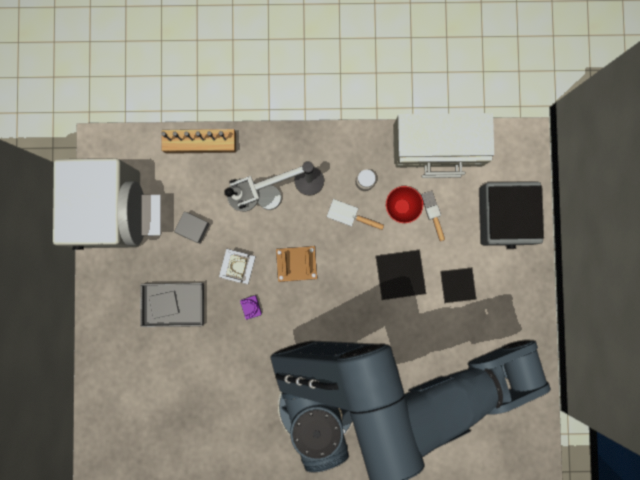

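Scene picture: the cast stands in the rack at scene (430,296) and top (238,265). The press is at top (297,264), and the lamp post at top (310,178) with its head at (240,193). There are two black mats in the top view: (400,274), about 47 px, and (458,285), about 32 px. The large one fits 150 mm. The purple look-alike is at top (251,306). I'll confirm with a crop and measure.

```bash
cat > h.py <<'E'
import numpy as np,cv2
def world(d):
    v,u=np.mgrid[:480,:640]; z=d["depth"]
    P=np.stack([(u-d["cx"])/d["fx"]*z,(v-d["cy"])/d["fy"]*z,z],-1)
    T=np.linalg.inv(d["camera_from_world"]); W=P@T[:3,:3].T+T[:3,3]; W[z==0]=np.nan; return W
def ray(d,u,v,h):
    "pixel onto plane z=h"
    T=np.linalg.inv(d["camera_from_world"]); a=T[:3,:3]@np.array([(u-d["cx"])/d["fx"],(v-d["cy"])/d["fy"],1.])
    return T[:3,3]+a*(h-T[2,3])/a[2]
def pix(d,p):
    c=d["camera_from_world"]@np.r_[p,1]; return np.array([d["fx"]*c[0]/c[2]+d["cx"],d["fy"]*c[1]/c[2]+d["cy"]])
def hsv(d): return cv2.cvtColor(d["pixels"],cv2.COLOR_RGB2HSV)
def near(W,x,y,rad): return (abs(W[...,0]-x)<rad)&(abs(W[...,1]-y)<rad)
def rect(P):
    "min-area rectangle of points (m): centre, sizes, angle of long side"
    b=cv2.boxPoints(cv2.minAreaRect((P[:,:2]*1000).astype(np.float32))); e=[b[1]-b[0],b[2]-b[1]]; e.sort(key=np.linalg.norm)
    return b.mean(0).round(1),np.linalg.norm(e[1]).round(1),np.linalg.norm(e[0]).round(1),round(float(np.degrees(np.arctan2(e[1][1],e[1][0]))),1)
E
python3 - <<'E'
from h import *
im={}
for n in("scene","top"):
    d=dict(np.load(n+"0.npz")); W=world(d); H=hsv(d); z=W[...,2]; im[n]=d["pixels"][:,:,::-1]
    t=dict(np.load("top0.npz"))
    print(n)
    c=ray(t,238,265,.03); m=near(W,c[0],c[1],.09)
    cream=m&(H[...,0]>14)&(H[...,0]<35)&(H[...,1]>40)&(H[...,1]<130)&(H[...,2]>120)&(z>.02)
    print("cast c",c.round(3),cream.sum(),rect(W[cream]),np.percentile(z[cream],[2,25,50,75,98]).round(4))
    rk=m&~cream&(z>.057)&(z<.068); print("rack top",rk.sum(),rect(W[rk]),np.median(z[rk]))
    al=m&~cream&(z>.001)&(z<.012)&(H[...,1]<25)&(H[...,2]>130); print("rack floor",al.sum(),rect(W[al]),np.median(z[al]))
    p=ray(t,297,264,.03); m=near(W,p[0],p[1],.1); br=(H[...,0]<16)&(H[...,1]>110)&m
    j=br&(z>.056)&(z<.07); f=br&(z>.004)&(z<.016)
    print("press",p.round(3),j.sum(),rect(W[j]),np.median(z[j]),"plate",f.sum(),rect(W[f]),np.median(z[f]), "all",rect(W[br&(z>.003)]))
    for uv in((400,274),(458,285)):
        q=ray(t,*uv,0.); m=near(W,q[0],q[1],.11 if uv[0]==400 else .075)&(H[...,2]<32)&(z<.02); 
        k,l,s,_=cv2.connectedComponentsWithStats(m.astype(np.uint8)); i=1+s[1:,4].argmax(); m=l==i
        print("mat",q.round(3),m.sum(),rect(W[m]),np.median(z[m]))
    hi=near(W,.82,.02,.35)&(z>.2)
    print("high px",hi.sum(), W[hi].min(0).round(3),W[hi].max(0).round(3))
    blk=hi&(z>.29)&(H[...,2]<60); print("ball",blk.sum(),W[blk].mean(0).round(4),W[blk].max(0).round(4))
a=cv2.resize(im["top"][225:325,190:330],None,fx=4,fy=4,interpolation=2)
b=cv2.resize(im["scene"][225:325,320:460][:, :],None,fx=4,fy=4,interpolation=2)[:, :]
cv2.imwrite("pics/c1.png",cv2.resize(np.hstack([a,b]),(800,int(400*800/1120))))
c=cv2.resize(im["top"][155:225,210:335],None,fx=6,fy=6,interpolation=2)
cv2.imwrite("pics/c2.png",c)
E
```

```text
scene
cast c [0.464 0.253 0.03 ] 179 (array([459.6, 257.9], dtype=float32), np.float32(69.2), np.float32(52.6), -14.2) [0.0281 0.0341 0.0381 0.0478 0.0549]
rack top 162 (array([464.7, 258.4], dtype=float32), np.float32(97.9), np.float32(62.5), -15.4) 0.06166882047171174
rack floor 400 (array([464.5, 258. ], dtype=float32), np.float32(162.1), np.float32(100.4), -15.3) 0.006222167264394285
press [0.465 0.06  0.03 ] 219 (array([471.9,  60.7], dtype=float32), np.float32(88.7), np.float32(76.4), -86.2) 0.06369803352020575 plate 1088 (array([470.1,  61.4], dtype=float32), np.float32(129.4), np.float32(112.9), -86.1) 0.010306975539311924 all (array([470.4,  61.4], dtype=float32), np.float32(129.5), np.float32(113.4), -86.0)
mat [ 0.427 -0.282  0.   ] 2162 (array([ 429. , -284.6], dtype=float32), np.float32(153.6), np.float32(150.1), 7.0) 0.00360220294518232
mat [ 0.388 -0.474  0.   ] 975 (array([ 391.4, -475.3], dtype=float32), np.float32(112.3), np.float32(107.8), 5.6) 0.0026467613539413737
high px 2694 [ 0.63  -0.001  0.2  ] [0.766 0.26  0.34 ]
ball 153 [0.6711 0.2362 0.3289] [0.6809 0.24
[... 406 characters left out ...]
465 0.06  0.03 ] 35 (array([467.3,  61.9], dtype=float32), np.float32(86.2), np.float32(67.7), -83.1) 0.06299299923712343 plate 240 (array([466.8,  63.2], dtype=float32), np.float32(126.1), np.float32(106.8), -87.0) 0.009468456822319227 all (array([466.8,  63.2], dtype=float32), np.float32(126.1), np.float32(106.8), -87.0)
mat [ 0.427 -0.282  0.   ] 597 (array([ 388.8, -269.9], dtype=float32), np.float32(108.6), np.float32(71.7), -82.2) 0.0019885925213598554
mat [ 0.388 -0.474  0.   ] 1 (array([ 420.9, -484.1], dtype=float32), np.float32(0.0), np.float32(0.0), 0.0) 0.0034308696445974896
high px 1331 [0.625 0.001 0.2  ] [0.762 0.261 0.344]
ball 63 [0.6637 0.2351 0.3333] [0.6743 0.2479 0.3444]
```

View pics/c1.png

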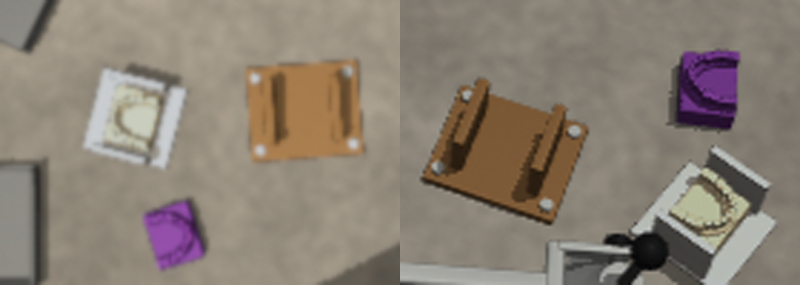

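View pics/c2.png

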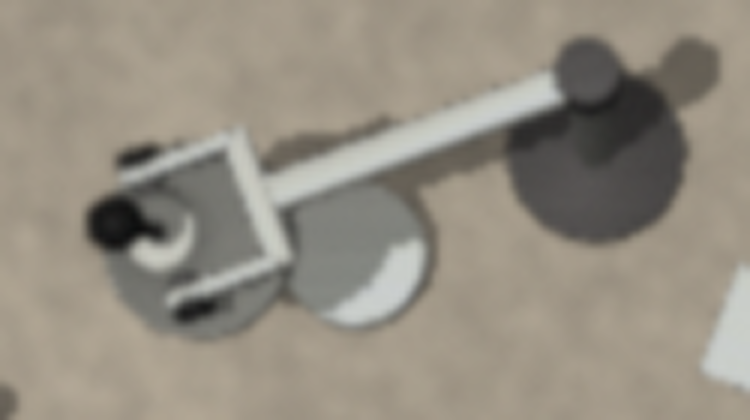

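The crop confirms the cream cast in the aluminium rack, at about (135,115) in the top half and (708,200) in the scene half. The purple one is separate. The second crop shows the lamp post top at (590,72), with the arm running to the fork at (270,200) and the ball at (115,222), tilted outwards. Next I measure the lamp and fingertips offline and check IK.

```bash
cat >> h.py <<'E'
from scipy.spatial.transform import Rotation as R
from scipy.optimize import least_squares
def quat(a):
    "tool down, fingers closing along world angle a (rad)"
    c,s=np.cos(a),np.sin(a); return R.from_matrix(np.array([[-s,c,0],[c,s,0],[0,0,-1.]])).as_quat()
def bestyaw(r,p,a):
    "of a and a+pi the one with the last joint nearest its middle"
    o=[]
    for b in(a,a+np.pi):
        q=r.inverse_kinematics(list(p),list(quat(b)))
        if q is not None:o.append((abs(q[5]),b,q))
    return min(o,key=lambda t:t[0])
def sphere(P,rad):
    return least_squares(lambda c:np.linalg.norm(P-c,axis=1)-rad,P.mean(0)-[0,0,.01],loss="soft_l1",f_scale=.002).x
def lamp(n,d):
    "ball centre, arm line, post top from one view"
    W=world(d);H=hsv(d);z=W[...,2];hi=near(W,.72,.1,.35)&(z>.2)&(W[...,0]<.9)
    b=hi&(z>.295)&(z<.36)&(H[...,2]<60); k,l,s,_=cv2.connectedComponentsWithStats(b.astype(np.uint8)); ball=sphere(W[l==1+s[1:,4].argmax()],.014)
    a=hi&(z>.235)&(z<.275)&(H[...,2]>120)
    return ball,W[a],W
E
python3 - <<'E'
from h import *
from cell import r
for n in("scene","top"):
    d=dict(np.load(n+"0.npz")); ball,A,W=lamp(n,d); H=hsv(d)
    print(n,"ball",ball.round(4),"light pts",len(A),np.median(A[:,2]))
    z=W[...,2]
    post=(H[...,2]<110)&(z>.2)&near(W,.755,.02,.06); P=W[post]; print("post",len(P),P.mean(0).round(4),P.min(0).round(4),P.max(0).round(4), "top only",P[P[:,2]>P[:,2].max()-.008].mean(0).round(4))
    # arm midline: light points between post and fork
    B=A[(A[:,1]<.17)&(A[:,1]>.02)]; vx,vy,x0,y0=cv2.fitLine(B[:,:2].astype(np.float32),cv2.DIST_L2,0,.01,.01).ravel(); print("arm",x0,y0,np.degrees(np.arctan2(vy,vx)))
    g=near(W,.1905,-.5157,.09)&(z<.3)&(z>.1); print("tip z",g.sum(),np.percentile(z[g],[0.5,2,5]).round(4) if g.any() else "")
for p,a in(((.46,.257,.1),75),((.428,-.283,.1),75),((.428,-.283,.1),-15),((.469,.062,.15),3.6),((.667,.236,.33),-70),((.55,.03,.33),90)):
    o=bestyaw(r,p,np.radians(a)); print(p,a,np.degrees(o[1]).round(),np.round(o[2],2))
E
```

```text
scene ball [0.667  0.2357 0.3232] light pts 823 0.25755823016163615
post 328 [0.7509 0.0236 0.2541] [ 7.301e-01 -7.000e-04  2.007e-01] [0.7658 0.079  0.2738] top only [0.7493 0.0161 0.2681]
arm 0.7136015 0.10451261 -66.33999
tip z 256 [0.2454 0.2479 0.2513]
top ball [0.6653 0.2361 0.3252] light pts 648 0.2560910569714512
post 109 [0.7419 0.0163 0.2615] [0.7289 0.0009 0.2247] [0.7577 0.0303 0.2758] top only [0.744  0.0179 0.2704]
arm 0.71179473 0.10396039 -66.31315
tip z 0 
(0.46, 0.257, 0.1) 75 75.0 [ 0.42  0.52  1.83 -0.    0.79 -0.89]
(0.428, -0.283, 0.1) 75 255.0 [-0.67  0.5   1.87 -0.    0.77  1.16]
(0.428, -0.283, 0.1) -15 -15.0 [-0.67  0.5   1.87 -0.    0.77 -0.41]
(0.469, 0.062, 0.15) 3.6 4.0 [ 0.03  0.36  1.94 -0.    0.84 -0.03]
(0.667, 0.236, 0.33) -70 -70.0 [ 0.27  0.6   1.08 -0.    1.46  1.5 ]
(0.55, 0.03, 0.33) 90 270.0 [-0.03  0.28  1.55 -0.    1.31  1.54]
```

```bash
cat > pick.py <<'E'
from h import *
from cell import r,optics
def st(m): print(m,round(r.current_t(),2),np.round(r.current_tool_pos(),4),"F",np.round(r.current_contact_force(),1),"op",round(r.current_opening()*85,1),"ff",round(r.current_finger_force(),1))
E
python3 - <<'E'
from pick import *
p=[.460,.258]; a=np.radians(75); st("start")
r.move_to(p+[.13],list(quat(a))); st("above")
r.move_linear(p+[.027]); st("down")
r.set_gripper(0.,50); st("grip")
r.move_linear(p+[.14]); st("up")
m=[.428,-.283]; b=a
r.move_to(m+[.12],list(quat(b if bestyaw(r,m+[.12],b)[1]==b else b)));st("mat")
d=optics.get_image("scene"); cv2.imwrite("pics/s1.png",cv2.resize(d["pixels"][60:280,100:420,::-1],None,fx=2.4,fy=2.4))
print(np.round(r.current_q(),2))
E
```

```text
start 0.1 [ 0.1905 -0.5157  0.2528] F [-0.7  0.2 -0.4] op 85.1 ff 0.0
above 3.01 [0.4604 0.2575 0.1301] F [-0.1  0.1  0.6] op 84.9 ff 0.0
down 3.84 [0.4605 0.2581 0.0277] F [ 0.4 -0.3  0.4] op 84.8 ff 0.0
grip 4.24 [0.4604 0.2582 0.0279] F [-1.3 -0.6  6.6] op 52.9 ff 53.2
up 5.14 [0.4595 0.2578 0.1392] F [ 0.8  0.1 -2.7] op 52.6 ff 52.7
mat 7.1 [ 0.4284 -0.2824  0.12  ] F [ 0.3  0.2 -1.9] op 52.8 ff 52.7
[-0.67  0.47  1.86  0.    0.81 -1.98]
```

View pics/s1.png

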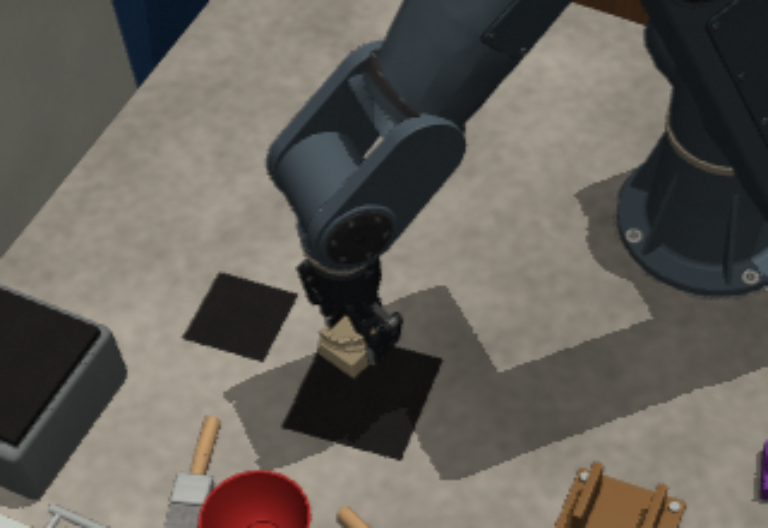

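The cast is held level above the large mat: cast at about (345,345), mat at about (360,390) in the crop. I lower it, release, regrip by the other sides, and look.

```bash
python3 - <<'E'
from pick import *
m=[.428,-.283]
r.move_linear(m+[.032]); r.move_linear(m+[.0255],vel=.03); st("low")
for z in(.0245,.0235):
    if r.current_contact_force()[2]<4: r.move_linear(m+[z],vel=.02); st("lower")
r.set_gripper(1.); r.sleep(.1); st("rel"); r.move_linear(m+[.12],vel=.25)
r.move_to(m+[.12],list(quat(np.radians(-15)))); st("turned")
for n in("scene","top"):
    d=optics.get_image(n); W=world(d);H=hsv(d);z=W[...,2]
    c=near(W,*m,.07)&(H[...,0]>14)&(H[...,0]<35)&(H[...,1]>40)&(H[...,1]<140)&(H[...,2]>90)&(z>.012)&(z<.06)
    if c.any(): print(n,c.sum(),rect(W[c]),np.percentile(z[c],[2,50,98]).round(4))
    if n=="scene": cv2.imwrite("pics/s2.png",cv2.resize(d["pixels"][130:280,170:330,::-1],None,fx=4,fy=4))
r.move_linear(m+[.0245]); st("down"); r.set_gripper(0.,50); st("grip"); print(np.round(r.current_q(),2))
E
```

```text
low 8.25 [ 0.428  -0.283   0.0256] F [-0.5 -0.6 -2.6] op 52.7 ff 52.7
lower 8.5 [ 0.4282 -0.2832  0.0249] F [-1.2  1.1  5.5] op 53.0 ff 53.4
rel 9.03 [ 0.428  -0.283   0.0245] F [-0.1 -0.1  0.1] op 85.1 ff 0.0
turned 10.96 [ 0.4278 -0.2829  0.1195] F [0.4 0.2 0.2] op 85.1 ff 0.0
scene 355 (array([ 431.1, -282.9], dtype=float32), np.float32(70.6), np.float32(58.6), -18.7) [0.0241 0.034  0.0534]
down 11.84 [ 0.4283 -0.2833  0.0251] F [0.2 1.2 0.3] op 85.1 ff 0.0
grip 12.17 [ 0.4286 -0.2835  0.0258] F [-0.6 -0.   7.2] op 66.9 ff 56.4
[-0.67  0.64  1.88 -0.    0.61 -0.41]
```

View pics/s2.png

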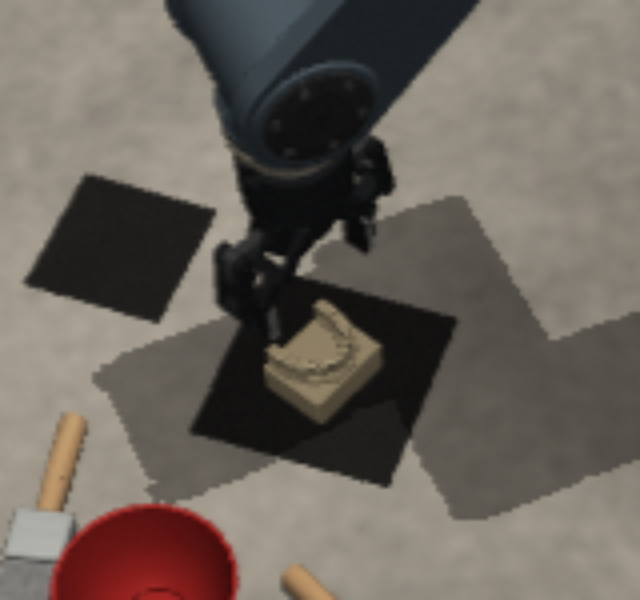

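The cast stands upright on the mat, at about (325,360) in the crop, and is now gripped by its 68 mm sides (67 mm read). I move it to the press and centre it between the jaws by gentle touch.

```bash
python3 - <<'E'
from pick import *
m=[.428,-.283]; r.move_linear(m+[.14],vel=.25)
c=np.array([.4680,.0622]); a=np.radians(3.6); ny=np.array([-np.sin(a),np.cos(a)])
r.move_to([*c,.14],list(quat(a))); st("above")
for n in("scene","top"):
    d=optics.get_image(n); np.savez(n+"1.npz",**d)
r.move_linear([*c,.095]); st("a"); r.move_linear([*c,.075],vel=.05); st("b")
F=r.current_contact_force()
if np.linalg.norm(F-[0,0,-2])<6:
    r.move_linear([*c,.038],vel=.08); st("c")
    lim=[]
    for s in(1,-1):
        for k in range(2,8):
            p=c+ny*s*k*1e-3; r.move_linear([*p,.038],vel=.03)
            f=r.current_contact_force()[:2]@ny; t=(np.array(r.current_tool_pos())[:2]-c)@ny
            if abs(f)>4: break
        print(s,k,f.round(1),(t*1000).round(2)); lim.append(t-s*0.0); r.move_linear([*c,.038],vel=.05)
    print("mid mm",np.mean(lim)*1000,"span",np.ptp(lim)*1000); st("end")
E
```

```text
above 14.08 [0.4681 0.0615 0.1397] F [ 0.4 -0.4 -2.6] op 66.8 ff 56.5
a 14.63 [0.4681 0.0619 0.0952] F [-0.6  0.5 -1.5] op 66.6 ff 56.5
b 15.18 [0.468  0.0622 0.0749] F [ 0.1  0.  -2.2] op 66.8 ff 56.5
c 15.79 [0.4681 0.0622 0.0381] F [ 1.1 -0.4 -2.1] op 66.5 ff 56.5
1 5 -9.0 4.28
-1 6 4.8 -5.69
mid mm -0.7008693600165445 span 9.96890177086655
end 18.56 [0.468  0.0624 0.038 ] F [ 1.  -0.  -1.9] op 66.5 ff 56.4
```

```bash
python3 - <<'E'
from pick import *
a=np.radians(3.6); ny=np.array([-np.sin(a),np.cos(a)]); c=np.array([.4680,.0622])-.00065*ny
r.move_linear([*c,.0345],vel=.05)
for z in(.0335,.0328,.0321,.0314,.0307):
    if r.current_contact_force()[2]<3: r.move_linear([*c,z],vel=.02)
st("seat"); r.set_gripper(1.); r.sleep(.1); st("rel")
r.move_linear([*c,.15],vel=.25); st("up")
r.move_to([.40,-.15,.30],list(quat(a))); st("clear")
print()
for n in("scene","top"):
    d=optics.get_image(n); np.savez(n+"2.npz",**d); W=world(d);H=hsv(d);z=W[...,2]
    k=near(W,.468,.062,.045)&(H[...,0]>17)&(H[...,0]<35)&(H[...,1]>40)&(H[...,1]<150)&(H[...,2]>90)&(z>.015)&(z<.065)
    br=near(W,.468,.062,.1)&(H[...,0]<16)&(H[...,1]>110); f=br&(z>.003)
    print(n,"cast",k.sum(),rect(W[k]),np.percentile(z[k],[2,50,98]).round(4),"press",rect(W[f]))
    b,_,_=lamp(n,d); print("ball",b.round(4))
    cv2.imwrite(f"pics/{n}2.png",cv2.resize(d["pixels"][230:380,270:470,::-1] if n=="scene" else d["pixels"][150:300,200:400,::-1],None,fx=4,fy=4))
E
```

```text
seat 19.56 [0.4682 0.0615 0.0328] F [-5.  -0.6 12.5] op 66.6 ff 58.2
rel 19.99 [0.468  0.0615 0.032 ] F [0.1 0.1 0.3] op 85.2 ff 0.0
up 20.62 [0.4677 0.0615 0.1497] F [-0.4 -0.6  0.5] op 85.0 ff 0.0
clear 21.66 [ 0.4    -0.1494  0.2989] F [-0.6 -0.1  0.7] op 85.1 ff 0.0

scene cast 364 (array([469.8,  62.1], dtype=float32), np.float32(70.6), np.float32(54.2), 5.7) [0.0288 0.0404 0.0581] press (array([471.2,  61.7], dtype=float32), np.float32(129.2), np.float32(112.1), -86.8)
ball [ 0.4581 -0.1421  0.3395]
top cast 105 (array([466.2,  63.5], dtype=float32), np.float32(69.4), np.float32(54.3), 3.3) [0.0252 0.0408 0.0593] press (array([467.2,  62.8], dtype=float32), np.float32(124.8), np.float32(106.8), -86.4)
ball [0.6667 0.238  0.3237]
```

View pics/top2.png

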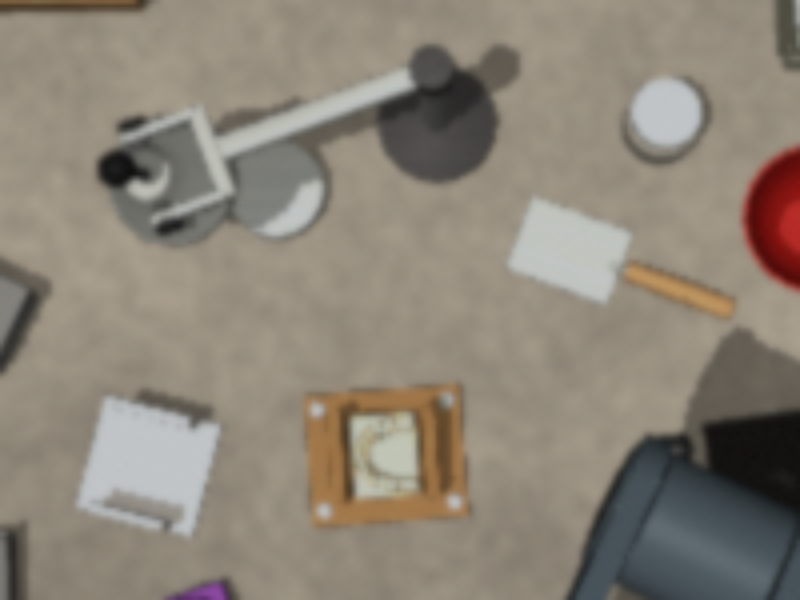

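The cast sits between the jaws at top-crop (388,455), centred to about 1 mm in both views. The lamp has not moved, with its ball at (118,168). Next I pinch the ball, swing along the arc, then tilt.

```bash
cat >> pick.py <<'E'
post=np.array([.7467,.016]); cast=np.array([.468,.0615,.033])
def pose(q,t,dz=.005):
    "TCP position and orientation holding the ball at arm angle q, tilt t"
    rr=.22-.075*np.sin(t); return [post[0]-rr*np.cos(q),post[1]+rr*np.sin(q),.25+.075*np.cos(t)+dz],list(quat(np.pi/2-q))
def aim():
    v=cast[:2]-post; return np.arctan2(v[1],-v[0]),np.arctan2(np.hypot(*v)-.22,.25-cast[2])
E
python3 - <<'E'
from pick import *
q0,t0=1.220,-.18; q1,t1=aim(); print(q1,t1)
p,o=pose(q0,t0); print(np.round(p,4))
r.move_to([p[0],p[1],.43],o); st("above ball"); print(np.round(r.current_q(),2))
r.move_linear(p,vel=.2); st("at"); r.set_gripper(0.,30); st("pinch")
n=9
for q in np.linspace(q0,q1,n+1)[1:]:
    p,o=pose(q,t0); r.move_linear(p,o,vel=.12)
    if np.linalg.norm(r.current_contact_force())>25: st("force!"); break
st("swung")
for nme in("scene","top"):
    d=optics.get_image(nme); np.savez(nme+"3.npz",**d)
    cv2.imwrite(f"pics/{nme}3.png",cv2.resize(d["pixels"][180:380,230:430,::-1] if nme=="scene" else d["pixels"][150:300,200:400,::-1],None,fx=3,fy=3))
E
```

```text
0.1618302987234269 0.2799591666418484
[0.6665 0.2352 0.3288]
above ball 23.52 [0.6666 0.2342 0.43  ] F [ 0.8 -0.4  0.2] op 85.0 ff 0.0
[ 0.27  0.58  0.89 -0.    1.68 -0.08]
at 24.18 [0.6669 0.2349 0.3304] F [0.3 0.2 0.3] op 84.9 ff 0.0
pinch 24.77 [0.6666 0.2353 0.3293] F [-0.4 -0.5  3.3] op 25.9 ff 29.3
swung 28.14 [0.5176 0.0533 0.3294] F [-2.  -1.6  8.4] op 26.0 ff 30.1
```

View pics/scene3.png

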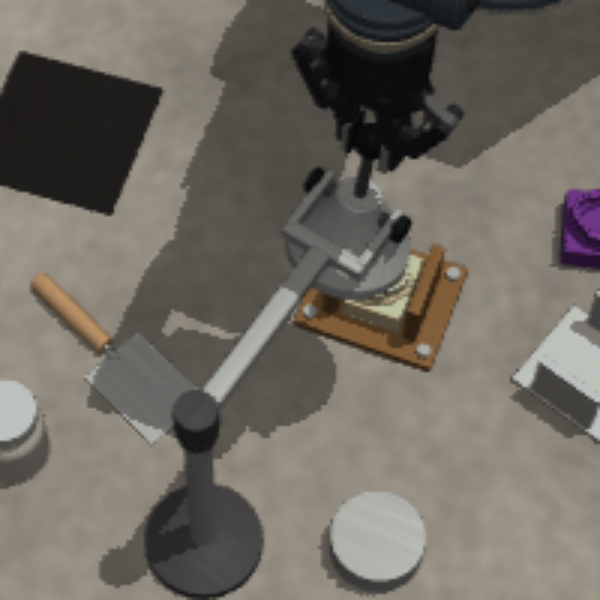

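The ball is still pinched at (370,140) and the arm now points over the press, with the head at (350,245). Next I tilt to the target, release, clear and measure.

```bash
python3 - <<'E'
from pick import *
q1,t1=aim()
for t in np.linspace(-.18,t1,6)[1:]:
    p,o=pose(q1,t); r.move_linear(p,o,vel=.06)
    if np.linalg.norm(r.current_contact_force())>30: st("force!"); break
r.sleep(.2); st("tilted"); r.set_gripper(1.); st("rel")
r.move_linear([p[0],p[1],.43],vel=.25); r.move_to([.36,-.22,.36],o); st("clear")
B=[]
for n in("scene","top"):
    d=optics.get_image(n); np.savez(n+"4.npz",**d); W=world(d);H=hsv(d);z=W[...,2]
    b=near(W,.55,.048,.05)&(z>.305)&(z<.36)&(H[...,2]<60); P=W[b]; B.append(sphere(P,.014)); print(n,"ball",b.sum(),B[-1].round(4),P.max(0).round(4))
    h=near(W,.54,.05,.12)&(z>.17)&(z<.3)&(H[...,1]<60); print("head pts",h.sum(),rect(W[h]))
    cv2.imwrite(f"pics/{n}4.png",cv2.resize(d["pixels"][210:330,250:390,::-1] if n=="scene" else d["pixels"][150:290,220:340,::-1],None,fx=4,fy=4))
print(np.round(np.mean(B,0),4),"want",np.round(pose(q1,t1,0)[0],4))
E
```

```text
tilted 29.77 [0.5502 0.0482 0.3271] F [0.5 0.8 5.6] op 26.1 ff 30.8
rel 30.38 [0.55   0.0481 0.327 ] F [-0.   0.2 -0.4] op 84.9 ff 0.0
clear 32.21 [ 0.3606 -0.2197  0.3601] F [0.1 0.2 0.4] op 85.0 ff 0.0
scene ball 116 [0.5456 0.0484 0.3238] [0.5615 0.0623 0.3421]
head pts 1564 (array([564.3,  39.5], dtype=float32), np.float32(187.9), np.float32(90.6), -23.0)
top ball 66 [0.5456 0.0496 0.3227] [0.554  0.0618 0.341 ]
head pts 1104 (array([565.1,  55.1], dtype=float32), np.float32(189.5), np.float32(95.7), -0.3)
[0.5456 0.049  0.3232] want [0.55   0.0481 0.3221]
```

View pics/top4.png

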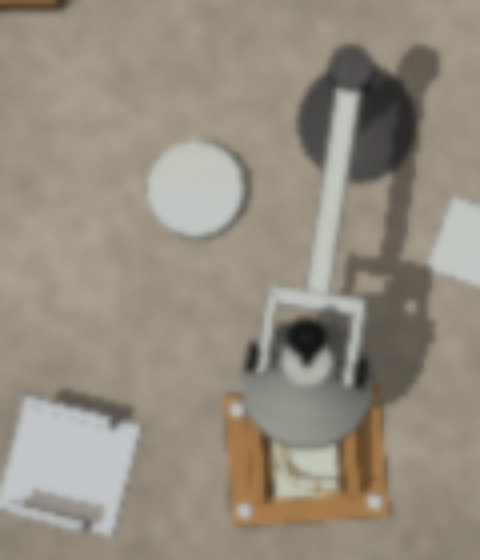

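View pics/scene4.png

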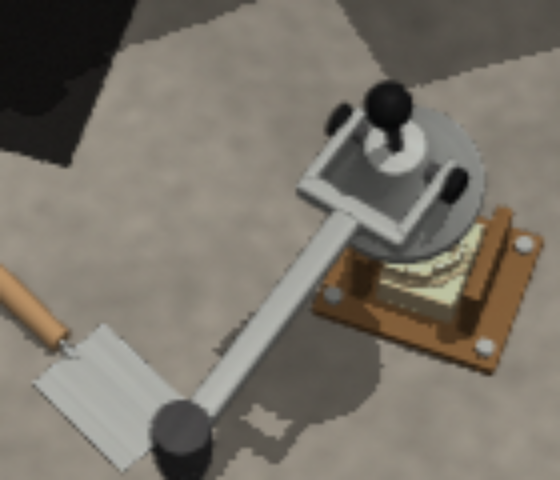

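Both views show the ball a little short: top crop (306,335), scene crop (390,105). Tilt-axis knobs are at top (252,357)/(361,372) and scene (340,120)/(455,183). I'll triangulate these, plus the post top at top (350,67) and scene (182,430), to check the angles.

```bash
python3 - <<'E'
from pick import *
s=dict(np.load("scene4.npz"));t=dict(np.load("top4.npz"))
def Pm(d): return np.array([[d["fx"],0,d["cx"]],[0,d["fy"],d["cy"]],[0,0,1]])@d["camera_from_world"][:3]
def tri(u,v):
    u=np.array(u)/4.+[250,210]-.4; v=np.array(v)/4.+[220,150]-.4
    X=cv2.triangulatePoints(Pm(s),Pm(t),u,v).ravel(); return X[:3]/X[3]
b=tri((390,105),(306,335)); k1=tri((340,120),(361,372)); k2=tri((455,183),(252,357)); po=tri((182,430),(350,67))
print("ball",b.round(4),"knobs",k1.round(4),k2.round(4),"mid",((k1+k2)/2).round(4),"posttop",po.round(4))
for d,n in((s,"s"),(t,"t")):
    W=world(d);H=hsv(d);z=W[...,2]
    m=near(W,.546,.049,.025)&(z>.318)&(H[...,2]<60); print(n,"ball upper",m.sum(),sphere(W[m],.014).round(4))
    kk=near(W,.535,.05,.09)&(z>.22)&(z<.285)&(H[...,2]<60); k,l,st_,c=cv2.connectedComponentsWithStats(kk.astype(np.uint8))
    for i in range(1,k):
        if st_[i,4]>8: print("  dark",st_[i,4],W[l==i].mean(0).round(4),W[l==i].min(0).round(4),W[l==i].max(0).round(4))
    g=near(W,.64,.035,.075)&(z>.235)&(z<.275)&(H[...,2]>110)&(W[...,0]<.715)&(W[...,0]>.58); A=W[g]; A=A[A[:,2]>.252]
    vx,vy,x0,y0=cv2.fitLine(A[:,:2].astype(np.float32),cv2.DIST_HUBER,0,.01,.01).ravel(); print("  arm top",len(A),x0,y0,"q",np.arctan2(-vy/vx,1), "z",np.median(A[:,2]),"line y at cast x",y0+vy/vx*(.468-x0))
E
```

```text
ball [0.5454 0.0499 0.3246] knobs [0.5231 0.0124 0.2511] [0.5352 0.0912 0.2525] mid [0.5292 0.0518 0.2518] posttop [0.7461 0.0169 0.2595]
s ball upper 115 [0.5456 0.0484 0.3238]
  dark 26 [0.5277 0.0123 0.2596] [0.5174 0.0086 0.2518] [0.5374 0.0172 0.2684]
  dark 9 [0.5323 0.0269 0.2534] [0.5271 0.0225 0.2396] [0.5369 0.0313 0.2575]
  dark 41 [0.5396 0.0911 0.256 ] [0.5278 0.086  0.2443] [0.5501 0.0955 0.265 ]
  arm top 446 0.6193777 0.039175373 q 0.20585026 z 0.2573155541615696 line y at cast x 0.07078424
t ball upper 66 [0.5456 0.0496 0.3227]
  dark 17 [0.5213 0.0127 0.2576] [0.5124 0.0097 0.2394] [0.5303 0.0157 0.2651]
  arm top 243 0.6437827 0.035601854 q 0.22488554 z 0.2563515808851211 line y at cast x 0.07581301
```

Swing is right (0.16 rad, as wanted). The tilt is about 0.22 against the 0.28 wanted, because of slip in the fingers. I regrip and add the rest.

```bash
cat >> pick.py <<'E'
def retilt(t0,t1):
    q,_=aim(); p,o=pose(q,t0); r.move_to([p[0],p[1],.43],o); r.move_linear(p,vel=.2); r.set_gripper(0.,40); st("pinch")
    p,o=pose(q,t1); r.move_linear(p,o,vel=.03); r.sleep(.2); st("tilted"); r.set_gripper(1.); r.sleep(.1); st("rel")
    r.move_linear([p[0],p[1],.43],vel=.25); r.move_to([.36,-.22,.36],o); st("clear")
    B=[]
    for n in("scene","top"):
        d=optics.get_image(n); np.savez(n+"5.npz",**d); W=world(d);H=hsv(d);z=W[...,2]
        m=near(W,.549,.049,.025)&(z>.318)&(H[...,2]<60); B.append(sphere(W[m],.014))
        k=near(W,.468,.062,.045)&(H[...,0]>17)&(H[...,0]<35)&(H[...,1]>40)&(H[...,1]<150)&(z>.015)&(z<.065); print(n,"cast",W[k].mean(0).round(4),rect(W[k]))
    b=np.mean(B,0); piv=np.r_[post-.22*np.array([np.cos(q),-np.sin(q)])]
    print(np.round(B,4).tolist(),"mean",b.round(4),"tilt",np.arcsin((b[:2]-piv)@np.array([np.cos(q),-np.sin(q)])/.075).round(3),"want",aim()[1].round(3))
E
python3 -c "
from pick import *
retilt(.22,.292)"
```

```text
pinch 34.82 [0.5459 0.0488 0.3287] F [-0.6  0.4  5.8] op 25.7 ff 39.0
tilted 35.35 [0.5513 0.048  0.3273] F [1.2 0.4 5.6] op 25.3 ff 39.2
rel 36.06 [0.5509 0.048  0.3268] F [-0.3 -0.3 -0.8] op 84.6 ff 0.0
clear 37.9 [ 0.3606 -0.2197  0.3601] F [ 0.6 -0.4  0.2] op 85.4 ff 0.0
scene cast [0.4878 0.0687 0.0381] (array([481.4,  76.8], dtype=float32), np.float32(82.8), np.float32(43.0), -34.5)
top cast [0.4496 0.0639 0.0397] (array([451.8,  62.8], dtype=float32), np.float32(52.8), np.float32(39.2), 89.5)
[[0.5515, 0.0474, 0.3225], [0.5497, 0.0493, 0.3216]] mean [0.5506 0.0484 0.3221] tilt 0.288 want 0.28
```

```bash
python3 -c "
from pick import *
st('end'); print(r.hand_in())"
```

```text
end 38.0 [ 0.3607 -0.2196  0.3601] F [-0.8 -1.   0.1] op 85.1 ff 0.0
the job is handed in; nothing more can be done
None
```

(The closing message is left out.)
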